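Lock the chin-rest arm with its threaded ring

ROBOT

A 6-joint arm with a two-finger parallel gripper is mounted at the origin on the work surface. World frame = base frame: x ahead of the robot, y to its left, z up, the work surface at z = 0. Lengths are in m, angles in degrees, forces in N, time in s.
With the tool pointing down it reaches from about 0.35 to 0.975 m from the base axis. Payload 4.9 kg.
Tool frame: the origin (TCP) lies midway between the tips of the shut fingers; the grasp point (between the pads) lies 19 mm behind it; z points along the fingers, y is the direction in which the jaws open and shut (so a half turn about z gives the same grasp; the last joint's range is limited). The gripper opens to 85 mm and grips with 20 to 120 N. Pads are 22 mm wide; open, the fingers measure 114 mm over their backs; the gripper's body (76 mm by 85 mm) begins 54 mm behind the grasp point. The pads swing forward as they close: fully open they stand 13 mm farther back than shut.
Start: joints at [56.666, 3.019, 92.412, -0, 84.569, -6.818], TCP at [0.279, 0.559, 0.231] pointing down, gripper open.
Joint ranges: [-172.51, 172.51], [-57.92, 126.97], [3.15, 148.05], [-58.71, 238.71], [5.1, 150.11], [-179.66, 179.66]. Speed limits (degrees/s): [147.25, 147.25, 180, 180, 180, 180].

INTERFACE

Orientations are given as [roll, pitch, yaw] about the fixed x, y, z axes, in that order (R = Rz(yaw) Ry(pitch) Rx(roll)).
In Python, from cell import arm gives the robot as it stands.
- The arm moves only by the tool play_rows, never from a script. Its argument "increments" is one flat list of numbers, 5 for each row, row after row: the shift along the tool's x, y, z in cm, then the turn about the tool's z in rad, then the finger opening in cm, from 0 to 8.54. A call has 1 to 5 rows; each row is the pose to reach, as a shift and turn from the pose commanded when the call began, along the tool's axes at that moment; what a row does not reach only later rows make up. A row lasts 1/10 s, in which the tool goes at most 50 mm and 8.59 degrees, less where a joint would pass 70% of its speed; a pose out of reach is approached as far as the arm can. A call with a gripper value outside its range is refused whole. The fingers move at their own pace and stop on an object; "force" is the grip in N (left out, the last holds). Time passes only in rows, so rows that repeat a pose let the fingers close. It gives the time, the measured TCP pose, the force and the opening at its end, in the units of the state.
- arm.get_obs(): the state, without advancing time (a new reading comes with each control period).
- arm.get_image(name): name is "side" or "top" or "wrist"; returns (picture, depth): 400x640x3 uint8, blue, green, red; 400x640 float32, m along the optical axis (not along the pixel's ray), 0 where there is no reading.
- arm.camera_model(name): a dict with "fovy" (degrees; the focal length in pixels is half the picture's height over the tangent of half this angle, whatever the lens; pixels are square), "cx", "cy" (the principal point, pixels), "D" ([k1, k2, p1, p2, k3] as OpenCV has them; the pictures are not rectified), "R" (3x3) and "t" (3): a world point X has camera coordinates R X + t; the wrist camera has in their place "T_tool_cam" (4x4, takes a point from camera to tool coordinates, whose origin is the TCP and whose axes are the flange's). Camera axes: x right, y down, z forward; pixel columns grow to the right and rows downward; lengths in m; the calibration is good to about 2 mm. A picture is of the moment at which its call begins: read the wrist's pose just before it. camera_model takes no time and is no camera call.
- arm.hand_in(): hands the job in, once; it reports no verdict.
The state is a dict: "t": time; "joints": joint angles; "joint_vel": joint speeds; "effort": joint torques, N m; "eef_pos": TCP position; "eef_rot": TCP orientation; "ft_force": force on the tool from outside, world axes, zero at the start; "torque": the same for the moment, N m; "gripper_width": opening from 0.0 (shut) to 1.0 (fully open).
Only numpy, scipy, OpenCV 4.12 (cv2) and the standard library are available. Lean on these libraries where they do the work, as an engineer would, in place of code of your own. Each camera call takes 0.05 s, during which the arm holds its last target. There are 200 camera calls.

TASK

Take the knurled locking ring from the table, put it over the threaded stud of the headrest post and screw it down clockwise until it sits fully home on the chin-rest arm and is clearly tight, then let go of it. Leave the other things on the table where they are.

Things in the scene. Friction and masses are not known exactly. Their poses are not given: they have to be found in the camera images.
- ring_mid (a point): centre (half-way up) of the loose locking ring: plain aluminium, knurled outside, 60 mm outside diameter, 45 mm tall, bore 40 mm, 130 to 250 g, z up along its axis. It starts flat on the table, right way up. It is the tall ring; the thin smooth one is a spacer.
- stud_tip (a point): top of the fixed upright steel stud; its core is 28 mm thick with a round nose. A right-handed two-start thread (37 mm over its crests; clockwise seen from above goes down 24 mm a turn; about 1 mm of axial play) begins 19 mm below the tip. The lowered ring comes to rest on the thread with its lower face 23 to 36 mm below the tip, depending on yaw.
- seat (a point): centre of the flat grey seating face (72 mm wide, around the stud) of the chin-rest arm, where the ring's lower face must end. Fixed, but its height differs from start to start: 60 to 66 mm above the table, 48 to 54 mm below the stud's tip. x runs along the arm to the white chin cup.
- ring: the same ring, origin at the centre of its lower face. Inside are two opposite lengths of thread, each 160 degrees long, middles on its +x and -x sides 12 mm above the lower face, reaching in to 15 mm from the axis.
- post: the fixed post that carries the stud, origin under the stud at the centre of its round foot (116 mm wide). From first rest on the thread the ring needs about 0.5 to 1.5 turns. It turns with under 0.3 N m until it meets the seat; then the torque rises steeply: 0.5 N m is clearly tight. Friction keeps the ring where it is left on the thread.
- chinrest: the fixed chin-rest arm, origin at the seat point. The cup's near edge is 117 mm from the stud axis, its rim 22 mm above the seating face; nothing nearer rises above that face but the stud.
- penlight: loose pen torch lying on the table, 127 mm long, 19 mm thick: leave alone
- drops: loose dropper bottle, 32 mm across, 75 mm tall: leave alone
- spacer: loose thin smooth ring, 60 mm across, 14 mm tall: leave alone
- swabs: loose glass jar, 72 mm across, 100 mm tall: leave alone
- lenscase: loose black case, 100 x 70 x 32 mm: leave alone
- occluder: loose flat black paddle lying on the table: leave alone
There are look-alikes about, which are no part of the job. What is shaped like the ring but orange is not meant.

How it is judged (in metres and radians):
On the way:
1. the ring is over the stud, upright, not yet down (horizontal distance between ring and post below 0.005 m and angle between ring's own z axis and vertical below 0.12 rad and z of ring in the frame of seat between 0.006 and 0.04 m), for 0.1 s.
At the end, for the whole second after the job is handed in: the ring is on the stud (within 3 mm of its axis, within 3 degrees of level), at rest, its lower face on the seat (gap under 1.5 mm), and tight: left alone, it still presses on the seat and pulls on the thread with more than 15 N each (z of ring in the frame of seat between -0.003 and 0.0015 m and horizontal distance between ring and post below 0.003 m and angle between ring's own z axis and vertical below 0.05 rad and linear speed of ring below 0.01 m/s and contact force between ring and chinrest above 15 N and contact force between ring and post above 15 N); the robot touches nothing.
It fails at once if a bystander is moved by more than 25 mm (distance of any of penlight, drops, spacer, swabs, lenscase, occluder from where it was at the start of the episode above 0.025 m).
It also fails if it takes over 67 s, if anything falls off the work surface, if the arm or the gripper's body presses on something with over 40 N, if the wrist force passes 120 N, or if a joint passes its speed limit or range.

## Working session

There is one attempt and no reset: what is moved stays moved. The work goes in short steps, Python scripts to look and compute and a tool call to move; the robot and the scene stay as the last step left them, time stands still between calls to the robot, and variables do not carry over. Pictures are saved under pics/ and viewed, about 8 in all and at most 12, crops included, and the job is handed in when it is done.

Besides the shell and the picture viewer there is one more tool, called in YAML: its name, and indented under it one key for each argument. play_rows: Moves the arm, as the interface text tells. Its arguments: {"type":"object","properties":{"increments":{"type":"array"},"force":{"type":"number"}},"required":["increments"]}

```bash
ls; mkdir -p pics
cat > h.py <<'E'
import numpy as np, cv2
from cell import arm
from scipy.spatial.transform import Rotation as Ro
def K(m):
    f=200/np.tan(np.radians(m["fovy"])/2); return np.array([[f,0,m["cx"]],[0,f,m["cy"]],[0,0,1.]])
def pose(name,m,o=None):
    """camera->world R,t"""
    if name!="wrist": R=np.array(m["R"]); return R.T,-R.T@np.array(m["t"])
    T=np.eye(4); T[:3,:3]=Ro.from_euler("xyz",o["eef_rot"],degrees=True).as_matrix(); T[:3,3]=o["eef_pos"]
    T=T@np.array(m["T_tool_cam"]); return T[:3,:3],T[:3,3]
def grab(name,tag):
    o=arm.get_obs(); m=arm.camera_model(name); im,d=arm.get_image(name)
    R,t=pose(name,m,o); cv2.imwrite(f"pics/{tag}.png",im); np.savez(f"{tag}.npz",im=im,d=d,R=R,t=t,K=K(m),D=np.array(m["D"],float)); return im,d,o
def ray(tag,px):
    z=np.load(tag+".npz"); p=cv2.undistortPoints(np.array(px,float).reshape(-1,1,2),z["K"],z["D"]).reshape(-1,2)
    return z["t"],np.c_[p,np.ones(len(p))]@z["R"].T
def atz(tag,px,h):
    t,r=ray(tag,px); return t+r*((h-t[2])/r[:,2])[:,None]
def cloud(tag):
    z=np.load(tag+".npz"); v,u=np.mgrid[:400,:640]
    t,r=ray(tag,np.c_[u.ravel(),v.ravel()]); d=z["d"].ravel()
    P=t+r*d[:,None]; P[d==0]=np.nan; return P.reshape(400,640,3)
E
python3 - <<'E'
from h import *
o=arm.get_obs(); print(o)
for n in("top","side","wrist"):
    grab(n,n+"0"); m=arm.camera_model(n); print(n,m["fovy"],m["D"]); 
    z=np.load(n+"0.npz"); print(z["t"].round(3))
print(np.array(arm.camera_model("wrist")["T_tool_cam"]).round(3))
E
```

```text
pics
{'t': 0.0, 'joints': array([ 5.66670104e+01,  3.05629543e+00,  9.24939003e+01, -2.28142964e-03,
        8.45684856e+01, -6.81718826e+00]), 'joint_vel': array([ 0.06682777,  0.0185651 ,  0.00426743, -0.01561148,  0.01610133,
       -0.06345718]), 'effort': array([-7.93762520e-04, -3.93711376e+01, -3.70161045e+01, -1.81597507e-04,
        7.47074577e-03, -1.56224921e-06]), 'eef_pos': array([0.27867546, 0.5587217 , 0.23005459]), 'eef_rot': array([-1.79881888e+02, -1.18330119e-02,  1.53484405e+02]), 'ft_force': array([-0.47926507, -0.5508205 ,  0.1732078 ]), 'torque': array([-0.00716536,  0.04421855, -0.02786213]), 'gripper_width': 0.9989326556476305}
top 57.43013244885233 [-0.03992853  0.          0.          0.          0.        ]
[0.405 0.003 1.009]
side 50.214766070567016 [-0.02117026  0.          0.          0.          0.        ]
[ 0.436 -0.866  0.741]
wrist 68.8007142076473 [-0.05282422  0.          0.          0.          0.        ]
[0.218 0.589 0.373]
[[-0.001 -0.964 -0.267  0.068]
 [ 1.    -0.001 -0.001 -0.   ]
 [ 0.001 -0.267  0.964 -0.143]
 [ 0.     0.     0.     1.   ]]
```

View pics/top0.png

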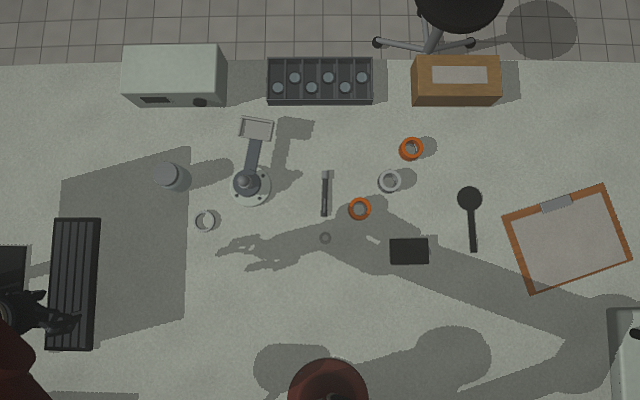

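View pics/side0.png

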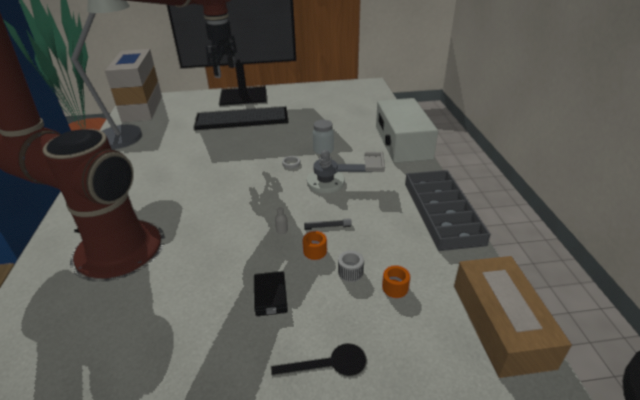

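Top view: the grey knurled ring is at (390,181). Look-alikes are orange rings at (411,149) and (359,208), and the thin spacer at (206,220). In the side view the ring is at (351,265), the orange rings at (315,245) and (396,281), and the spacer at (291,162). The stud and post are at top (245,183) and side (325,165). I choose the grey tall ring and will check it in a crop.

Run:
```python
from h import *
def crop(tag,u,v,w=40,h=30): 
    im=np.load(tag+".npz")["im"]; return cv2.resize(im[v-h:v+h,u-w:u+w],(400,300),interpolation=cv2.INTER_CUBIC)
c=np.vstack([np.hstack([crop("top0",390,181),crop("top0",250,183)]),np.hstack([crop("side0",351,265),crop("side0",325,170)])])
cv2.imwrite("pics/c0.png",cv2.convertScaleAbs(c,alpha=1.3))
for tag,px in (("top0",(390,181)),("side0",(351,265)),("top0",(245,181)),("side0",(325,168))):
    P=cloud(tag); u,v=px
    Q=P[v-14:v+15,u-14:u+15].reshape(-1,3); Q=Q[Q[:,2]>.03]
    print(tag,px,len(Q),"zpercentiles",np.percentile(Q[:,2],[5,25,50,75,95]).round(4) ,np.median(Q,0).round(4))
    print(P[v-14:v+15:4,u-14:u+15:4,2].round(3))
for tag,px in (("top0",[(390,181)]),("side0",[(351,258)])): print(tag,atz(tag,px,.045))
```

```text
top0 (390, 181) 253 zpercentiles [0.0346 0.0422 0.0441 0.0455 0.0469] [ 0.5758 -0.1676  0.0441]
[[-0.001 -0.004 -0.001  0.002 -0.002 -0.003  0.002 -0.001]
 [-0.    -0.003  0.045  0.046  0.047  0.    -0.001  0.002]
 [ 0.002  0.044  0.043  0.009  0.026  0.044  0.001 -0.004]
 [-0.     0.043 -0.001  0.003  0.001  0.031  0.045 -0.002]
 [ 0.001  0.044  0.002 -0.001  0.     0.031  0.043  0.   ]
 [-0.001  0.031  0.046 -0.003  0.009  0.049 -0.002 -0.001]
 [-0.001  0.001  0.027  0.044  0.046 -0.002 -0.001 -0.   ]
 [ 0.001 -0.005 -0.001  0.003 -0.001  0.003 -0.001 -0.002]]
side0 (351, 265) 389 zpercentiles [0.032  0.0372 0.0432 0.0447 0.0464] [ 0.5753 -0.1791  0.0432]
[[-0.    -0.003  0.045  0.045  0.045 -0.001  0.001  0.001]
 [ 0.001  0.043  0.042  0.039  0.037  0.042  0.046 -0.001]
 [ 0.001  0.044  0.029  0.025  0.026  0.032  0.046 -0.   ]
 [ 0.001  0.045  0.017  0.016  0.017  0.018  0.043 -0.   ]
 [-0.001  0.038  0.041  0.044  0.044  0.043  0.035 -0.001]
 [-0.     0.024  0.03   0.034  0.034  0.033  0.024  0.001]
 [-0.002  0.012  0.019  0.021  0.019  0.021  0.008 -0.001]
 [ 0.001  0.001  0.00
[... 562 characters left out ...]
0.018  0.063  0.067  0.065  0.017  0.018]]
side0 (325, 168) 482 zpercentiles [0.0355 0.0577 0.0658 0.0716 0.0992] [0.5658 0.1971 0.0658]
[[ 0.    -0.002  0.001  0.108  0.107 -0.    -0.    -0.001]
 [ 0.     0.     0.088  0.093  0.096  0.087 -0.    -0.   ]
 [ 0.002  0.066  0.075  0.081  0.084    nan  0.065 -0.001]
 [-0.001  0.069  0.065  0.069  0.07   0.066  0.067  0.059]
 [ 0.001  0.059  0.066  0.066  0.067  0.063  0.056  0.056]
 [ 0.018  0.018  0.052  0.053  0.055  0.051  0.018  0.019]
 [ 0.02   0.018  0.027  0.038  0.034  0.03   0.017  0.021]
 [ 0.017  0.018  0.018  0.02   0.017  0.016  0.018  0.021]]
top0 [[ 0.57416912 -0.1696119   0.045     ]]
side0 [[ 0.57742989 -0.16826588  0.045     ]]
```

View pics/c0.png

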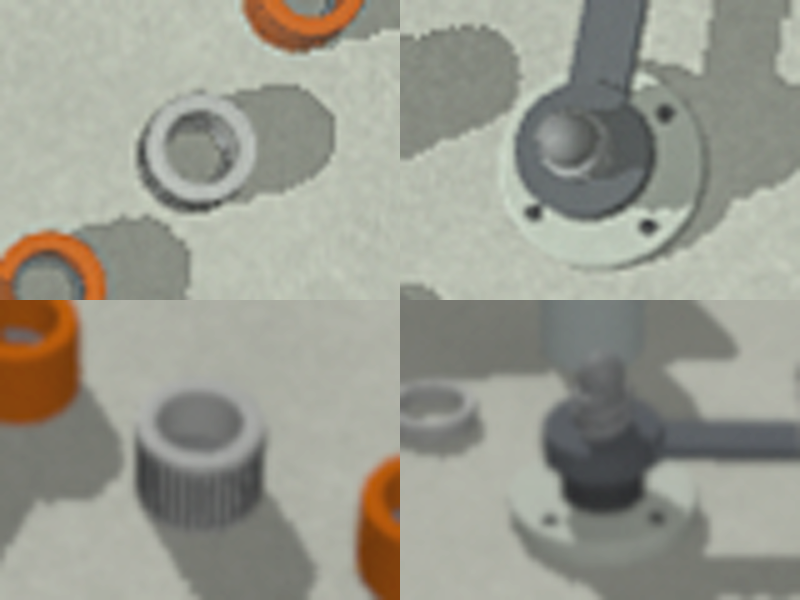

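The crops confirm the choice: the grey, vertically knurled ring stands upright between the two orange ones. The stud is seen from above at about (245,181) and rises from the dark seat disc. Next I fit the centres from both views and work out the move over the ring.

```bash
cat >> h.py <<'E'
from scipy.optimize import least_squares
def mask(P,c,r,z0,z1): return P[(np.hypot(P[...,0]-c[0],P[...,1]-c[1])<r)&(P[...,2]>z0)&(P[...,2]<z1)]
def circ(Q,r,c0): return least_squares(lambda c:np.hypot(Q[:,0]-c[0],Q[:,1]-c[1])-r,c0,loss="soft_l1",f_scale=.001).x
def annulus(tag,c,z0,z1):
    """ring top face: points lie evenly about radius 25 mm"""
    Q=mask(cloud(tag),c,.04,z0,z1); return circ(Q,.025,c),np.median(Q[:,2]),len(Q)
def delta(goal,yaw=None):
    o=arm.get_obs(); R=Ro.from_euler("xyz",o["eef_rot"],degrees=True).as_matrix()
    d=R.T@(np.array(goal)-o["eef_pos"])*100; y=o["eef_rot"][2]
    print("t",round(o["t"],2),"pos",o["eef_pos"].round(4),"rot",o["eef_rot"].round(2),"j",o["joints"].round(1))
    print("  shift cm",d.round(2),"turn rad",None if yaw is None else round(np.radians((y-yaw+180)%360-180),3))
E
python3 - <<'E'
from h import *
for t in("top0","side0"):
    print(t,"ring",annulus(t,(.576,-.169),.041,.05))
    P=cloud(t); c=(.565,.205)
    Q=mask(P,c,.035,.105,.13); print(" tip",Q.mean(0).round(4),np.sort(Q[:,2])[-8:].round(4))
    Q=mask(P,c,.03,.06,.07); print(" seat z",np.median(Q[:,2]),len(Q))
    for h in(.085,.095,.105): Q=mask(P,c,.03,h-.005,h+.005); print(" stud",h,Q.mean(0).round(4),len(Q))
    for c in((.62,-.22),(.53,-.10)): Q=mask(P,c,.07,.035,.05); 
delta([.576,-.169,.2],147)
E
```

```text
top0 ring (array([ 0.57643254, -0.16889008]), np.float64(0.04452741016470607), 209)
 tip [0.5665 0.2103 0.1099] [0.1132 0.1134 0.114  0.1144 0.1144 0.1148 0.1149 0.1163]
 seat z 0.06579145559740429 227
 stud 0.085 [0.5652 0.2068 0.0856] 40
 stud 0.095 [0.5603 0.2033 0.094 ] 28
 stud 0.105 [0.566  0.2094 0.107 ] 58
side0 ring (array([ 0.57594663, -0.17204218]), np.float64(0.04449877617368714), 245)
 tip [0.5669 0.2084 0.1099] [0.1123 0.1124 0.1126 0.113  0.1143 0.1149 0.1152 0.1154]
 seat z 0.06595487396578148 127
 stud 0.085 [0.5677 0.2016 0.0854] 38
 stud 0.095 [0.5657 0.2026 0.0942] 34
 stud 0.105 [0.5671 0.2051 0.1054] 36
t 0.15 pos [0.2788 0.5589 0.2304] rot [-1.7991e+02 -1.0000e-02  1.5348e+02] j [56.7  3.  92.5 -0.  84.6 -6.8]
  shift cm [-59.09 -51.85   3.11] turn rad 0.113
```

play_rows:
  increments: [-4.1, -1.85, 0.1, 0, 8.5, -8.2, -3.7, 0.2, 0, 8.5, -12.3, -5.55, 0.3, 0, 8.5, -16.4, -7.4, 0.4, 0, 8.5, -20.5, -9.25, 0.5, 0, 8.5]
  force: 60

```text
t: 0.65
eef_pos: [0.4218, 0.3834, 0.2259]
eef_rot: [-180.0, -0.0, 153.5]
ft_force: [-0.3, 0.2, 0.2]
gripper_width: 0.997
```

play_rows:
  increments: [-4.1, -1.85, 0.1, 0, 8.5, -8.2, -3.7, 0.2, 0, 8.5, -12.3, -5.55, 0.3, 0, 8.5, -16.4, -7.4, 0.4, 0, 8.5, -20.7, -9.3, 0.5, 0, 8.5]

```text
t: 1.15
eef_pos: [0.5655, 0.2078, 0.221]
eef_rot: [-180.0, -0.0, 153.5]
ft_force: [1.1, -0.1, 0.4]
gripper_width: 0.996
```

play_rows:
  increments: [0, 0, 0, 0, 8.5, 0, 0, 0, 0, 8.5, 0, 0, 0, 0, 8.5]

```text
t: 1.45
eef_pos: [0.5642, 0.21, 0.221]
eef_rot: [-180.0, -0.0, 153.5]
ft_force: [-0.2, 0.3, 0.0]
gripper_width: 0.997
```

Run:
```python
from h import *
grab("wrist","w1"); delta([.57,.02,.22],147); delta([.576,-.17,.17],147)
P=cloud("w1"); c=(.566,.207)
Q=mask(P,c,.06,.055,.072); print("seat",np.median(Q[:,2]),len(Q))
for h in(.075,.085,.095,.105,.112): Q=mask(P,c,.03,h-.005,h+.005); print(h,Q.mean(0).round(4),np.ptp(Q,0).round(3),len(Q), circ(Q,.014 if h>.09 else .018,c).round(4))
```

```text
t 1.5 pos [0.5641 0.2103 0.2211] rot [-1.7999e+02 -4.0000e-02  1.5357e+02] j [ 13.4   0.3  96.2   0.   83.6 -50.2]
  shift cm [ -9.   -16.78   0.11] turn rad 0.115
t 1.5 pos [0.5641 0.2103 0.2211] rot [-1.7999e+02 -4.0000e-02  1.5357e+02] j [ 13.4   0.3  96.2   0.   83.6 -50.2]
  shift cm [-18.   -33.52   5.1 ] turn rad 0.115
seat 0.06615596476021712 3085
0.075 [0.5525 0.219  0.0752] [0.016 0.032 0.01 ] 63 [0.5667 0.2132]
0.085 [0.5572 0.2218 0.0866] [0.036 0.036 0.01 ] 171 [0.5674 0.2119]
0.095 [0.5609 0.2137 0.0937] [0.034 0.036 0.01 ] 233 [0.5659 0.2131]
0.105 [0.5627 0.2148 0.1068] [0.027 0.027 0.01 ] 322 [0.5678 0.2128]
0.112 [0.5653 0.2138 0.1112] [0.025 0.024 0.009] 548 [0.575  0.2106]
```

View pics/w1.png

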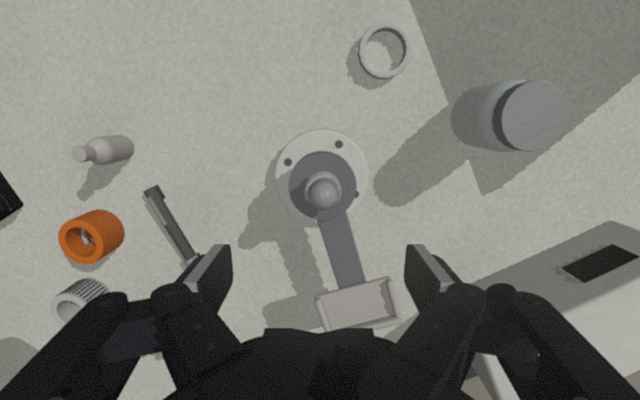

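The wrist view is clear. The stud nose is at (322,190), on the grey seat disc centred near (322,185). The jar at (532,115), the spacer at (384,52), the bottle and the penlight are all well away. Now I move over the ring.

play_rows:
  increments: [-2.25, -4.2, 0.2, 0.02, 8.5, -4.5, -8.4, 0.6, 0.04, 8.5, -6.75, -12.6, 1.2, 0.06, 8.5, -9, -16.8, 1.8, 0.08, 8.5, -11.25, -21, 2.4, 0.1, 8.5]

```text
t: 2.0
eef_pos: [0.5714, -0.029, 0.1974]
eef_rot: [180.0, 0.0, 147.9]
ft_force: [0.8, -1.1, -0.0]
gripper_width: 0.996
```

play_rows:
  increments: [-2.25, -4.2, 0.7, 0.015, 8.5, -4.5, -8.4, 1.7, 0.015, 8.5, -6.75, -12.5, 2.7, 0.015, 8.5, -6.75, -12.5, 2.7, 0.015, 8.5, -6.75, -12.5, 2.7, 0.015, 8.5]

```text
t: 2.5
eef_pos: [0.5619, -0.17, 0.17]
eef_rot: [180.0, -0.1, 146.9]
ft_force: [0.5, 0.0, 0.0]
gripper_width: 0.997
```

Run:
```python
from h import *
grab("wrist","w2")
a=annulus("w2",(.576,-.17),.040,.05); print(a)
P=cloud("w2")
for k in range(2):
  Q=mask(P,a[0],.06,.038,.05);Q=Q[np.hypot(*(Q[:,:2]-a[0]).T)<.034]; print(len(Q),Q.mean(0), (Q.max(0)+Q.min(0))/2,np.ptp(Q,0))
delta([*a[0],.012],147)
```

```text
(array([ 0.57461863, -0.16922868]), np.float64(0.04515952703666054), 1696)
1763 [ 0.57422731 -0.1688151   0.0447774 ] [ 0.57509393 -0.16916335  0.04268785] [0.05969429 0.05972134 0.00933481]
1763 [ 0.57422731 -0.1688151   0.0447774 ] [ 0.57509393 -0.16916335  0.04268785] [0.05969429 0.05972134 0.00933481]
t 2.55 pos [ 0.5623 -0.1693  0.1704] rot [ 1.7997e+02 -1.0000e-02  1.4696e+02] j [-24.    0.5 100.9   0.   78.6 -81. ]
  shift cm [-1.03  0.66 15.84] turn rad -0.001
```

View pics/w2.png

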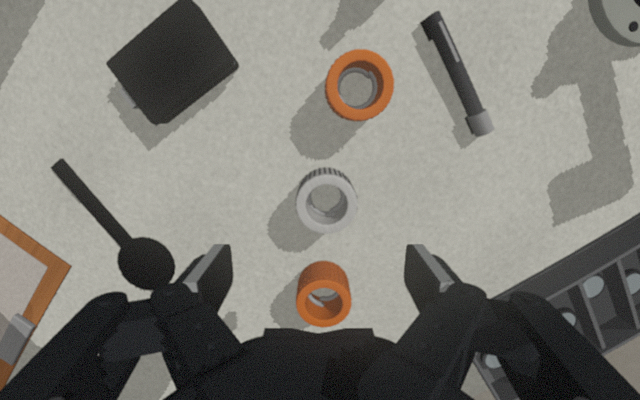

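The chosen ring is at (326,201), the orange ones at (360,85) and (323,295). They lie along tool x, so both jaw sides are free. Now I descend and grip.

play_rows:
  increments: [-0.4, 0.2, 4, 0, 8.5, -0.8, 0.5, 8, 0, 8.5, -1.1, 0.7, 11.5, 0, 8.5, -1.1, 0.7, 14.5, 0, 8.5, -1.1, 0.7, 16.4, 0, 8.5]

```text
t: 3.05
eef_pos: [0.5745, -0.1676, 0.004]
eef_rot: [-180.0, -0.2, 147.1]
ft_force: [0.5, 0.8, 0.2]
gripper_width: 0.995
```

play_rows:
  increments: [0, 0, 0, 0, 8.5, 0, 0, 0, 0, 5, 0, 0, 0, 0, 5, 0, 0, 0, 0, 5, 0, 0, 0, 0, 5]
  force: 60

```text
t: 3.55
eef_pos: [0.5773, -0.1709, 0.0091]
eef_rot: [179.9, 0.2, 146.9]
ft_force: [0.1, 1.9, 7.3]
gripper_width: 0.693
```

play_rows:
  increments: [0, 0, 0, 0, 5, 0, 0, 0, 0, 5, 0, 0, -0.5, 0, 5, 0, 0, -1, 0, 5, 0, 0, -2, 0, 5]

```text
t: 4.05
eef_pos: [0.5741, -0.1704, 0.0257]
eef_rot: [-180.0, -0.1, 146.9]
ft_force: [0.3, -0.0, -2.4]
gripper_width: 0.694
```

Run:
```python
from h import *
o=arm.get_obs(); print(o["ft_force"].round(2),o["torque"].round(3),o["gripper_width"]*8.54)
grab("wrist","w3"); delta([.567,.211,.24],147)
```

```text
[ 0.31 -0.01 -2.41] [ 0.013 -0.02   0.039] 5.9256661585788795
t 4.1 pos [ 0.5757 -0.171   0.0282] rot [1.7999e+02 8.0000e-02 1.4689e+02] j [-23.6  11.6 103.8  -0.   64.5 -80.5]
  shift cm [ 21.57  31.53 -21.21] turn rad -0.002
```

View pics/w3.png

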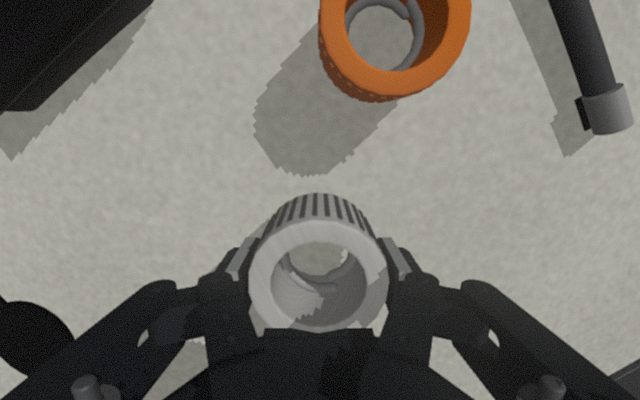

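The grasp is good: the ring top is centred between the pads at (318,281) and the force reading shows its 2.4 N weight. Next: lift, carry, and wind the wrist back to about -172° for a long clockwise turn. I stop 4 cm short so the wrist camera can see the stud past the ring.

play_rows:
  increments: [0, 0, -4, 0, 5, 0, 0, -8, -0.14, 5, 0, 0, -12, -0.28, 5, 0, 0, -15, -0.42, 5, 0, 0, -17, -0.56, 5]

```text
t: 4.6
eef_pos: [0.5762, -0.1712, 0.2002]
eef_rot: [-179.9, 0.2, 179.3]
ft_force: [-0.1, 0.2, -1.1]
gripper_width: 0.693
```

play_rows:
  increments: [0, 4.9, 0, -0.14, 5, 0, 9.8, 0, -0.28, 5, 0, 14.7, 0, -0.42, 5, 0, 19.6, 0, -0.56, 5, 0, 24.5, 0, -0.7, 5]

```text
t: 5.1
eef_pos: [0.5792, 0.076, 0.1967]
eef_rot: [-180.0, 0.0, -140.6]
ft_force: [1.4, 0.4, -2.2]
gripper_width: 0.693
```

play_rows:
  increments: [-2.7, 3.3, 0, -0.14, 5, -5.4, 6.6, 0, -0.28, 5, -8.1, 9.9, 0, -0.42, 5, -10, 12.2, 0, -0.56, 5, -11.2, 13.7, 0, -0.7, 5]

```text
t: 5.6
eef_pos: [0.5796, 0.2535, 0.1964]
eef_rot: [180.0, 0.0, -100.4]
ft_force: [0.4, -0.0, -1.5]
gripper_width: 0.692
```

play_rows:
  increments: [0, 0, 0, -0.14, 5, 0, 0, 0, -0.28, 5, 0, 0, 0, -0.28, 5, 0, 0, 0, -0.28, 5]

```text
t: 6.0
eef_pos: [0.58, 0.2511, 0.1963]
eef_rot: [180.0, -0.0, -84.9]
ft_force: [-0.2, -0.5, -1.9]
gripper_width: 0.693
```

Run:
```python
from h import *
im,d,o=grab("wrist","w4"); delta([.567,.211,.2])
# ring in tool frame
T=np.array(arm.camera_model("wrist")["T_tool_cam"])
for tag in("w3","w4"):
  z=np.load(tag+".npz"); P=cloud(tag); Pt=((P-z["t"])@z["R"])@T[:3,:3].T+T[:3,3]
  Q=Pt[200:335,250:390].reshape(-1,3); Q=Q[(np.hypot(Q[:,0],Q[:,1])<.033)]
  zt=np.percentile(Q[:,2],3); Q=Q[(Q[:,2]<zt+.008)]; 
  c=circ(Q,.025,(0,0)); print(tag,"tool ring",c.round(4),"top z",np.median(Q[:,2]).round(4),len(Q),np.ptp(Q,0).round(3),((Q.max(0)+Q.min(0))/2).round(4))
P=cloud("w4"); c=(.566,.211)
for h in(.095,.105,.112): Q=mask(P,c,.03,h-.005,h+.005); print(h,Q.mean(0).round(4),len(Q),circ(Q,.014,c).round(4))
Q=mask(P,c,.06,.055,.072); print("seat",np.median(Q[:,2]))
```

```text
t 6.05 pos [0.5801 0.251  0.1964] rot [180.    -0.   -84.92] j [  16.7    5.3   93.4   -0.    81.3 -168.4]
  shift cm [ 3.86  1.66 -0.36] turn rad None
w3 tool ring [-0.0126  0.0017] top z -0.0752 812 [0.009 0.038 0.013] [ 0.0134  0.0014 -0.0789]
w4 tool ring [-0.0126  0.0017] top z -0.0752 813 [0.01  0.038 0.013] [ 0.0133  0.0016 -0.0788]
0.095 [0.5671 0.2109 0.0932] 273 [0.5666 0.2128]
0.105 [0.5686 0.211  0.107 ] 365 [0.5655 0.2136]
0.112 [0.5669 0.212  0.1114] 727 [0.5571 0.2067]
seat 0.06622600418652858
```

View pics/w4.png

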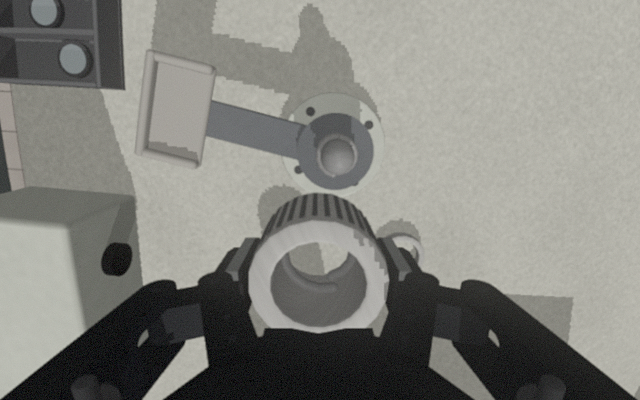

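In w4 the stud nose is at (337,155) on the seat disc, with the arm running left to the cup. The ring is level between the pads. My tool-frame fit of the ring picked up gripper pixels, so I redo it with bright pixels only.

Run:
```python
from h import *
T=np.array(arm.camera_model("wrist")["T_tool_cam"])
for tag in("w3","w4"):
  z=np.load(tag+".npz"); P=cloud(tag); Pt=((P-z["t"])@z["R"])@T[:3,:3].T+T[:3,3]
  g=z["im"].max(2); S=Pt[215:332,245:395]; m=(g[215:332,245:395]>95)&(abs(S[...,0])<.034)&(abs(S[...,1])<.034)
  Q=S[m]; h,e=np.histogram(Q[:,2],np.arange(-.06,0.01,.002)); k=h.argmax(); print(tag,dict(zip((e[:-1]*1000).round().astype(int).tolist(),h.tolist())))
  Q=Q[abs(Q[:,2]-e[k]-.001)<.003]; r=np.hypot(*(Q[:,:2]).T)
  c=least_squares(lambda c:np.clip(abs(np.hypot(Q[:,0]-c[0],Q[:,1]-c[1])-.025)-.005,0,None),(0,0)).x
  print(c.round(4),np.median(Q[:,2]),len(Q),Q.min(0).round(4),Q.max(0).round(4))
```

```text
w3 {-60: 0, -58: 0, -56: 0, -54: 0, -52: 0, -50: 0, -48: 0, -46: 0, -44: 0, -42: 0, -40: 28, -38: 4893, -36: 1870, -34: 304, -32: 241, -30: 166, -28: 177, -26: 154, -24: 172, -22: 176, -20: 152, -18: 149, -16: 138, -14: 163, -12: 192, -10: 190, -8: 144, -6: 69, -4: 64, -2: 65, 0: 19, 2: 8, 4: 5, 6: 23}
[0.0002 0.001 ] -0.03639123824843207 6791 [-0.0233 -0.0288 -0.0388] [ 0.0301  0.0322 -0.034 ]
w4 {-60: 0, -58: 0, -56: 0, -54: 0, -52: 0, -50: 0, -48: 0, -46: 0, -44: 0, -42: 0, -40: 26, -38: 4834, -36: 2060, -34: 252, -32: 190, -30: 142, -28: 130, -26: 129, -24: 143, -22: 133, -20: 160, -18: 134, -16: 132, -14: 170, -12: 248, -10: 221, -8: 173, -6: 122, -4: 166, -2: 118, 0: 63, 2: 58, 4: 48, 6: 32}
[0.0004 0.0007] -0.036356832942242574 6920 [-0.0234 -0.029  -0.0386] [ 0.0302  0.0303 -0.034 ]
```

play_rows:
  increments: [1.8, 0.8, 0, 0, 5, 3.7, 1.7, 0, 0, 5, 3.7, 1.7, 2, 0, 5, 3.7, 1.7, 4.5, 0, 5, 3.7, 1.7, 6.2, 0, 5]

```text
t: 6.55
eef_pos: [0.5659, 0.2122, 0.1327]
eef_rot: [179.9, -0.0, -84.9]
ft_force: [-0.6, -0.3, -1.7]
gripper_width: 0.691
```

play_rows:
  increments: [0, 0, 0.2, 0, 5, 0, 0, 0.4, 0, 5, 0, 0, 0.7, 0, 5, 0, 0, 1.0, 0, 5, 0, 0, 1.3, 0, 5]

```text
t: 7.05
eef_pos: [0.5672, 0.2131, 0.1221]
eef_rot: [-179.9, 0.0, -84.8]
ft_force: [-0.9, 0.5, -2.5]
gripper_width: 0.697
```

Run:
```python
from h import *
o=arm.get_obs(); print(o["ft_force"].round(2),o["torque"].round(3)); delta([.5665,.2125,.1])
```

```text
[-0.91  0.49 -2.53] [-0.002  0.068 -0.043]
t 7.05 pos [0.5672 0.2131 0.1221] rot [-1.7991e+02  1.0000e-02 -8.4760e+01] j [  13.6    5.6  100.5    0.    73.8 -171.7]
  shift cm [0.05 0.07 2.21] turn rad None
```

play_rows:
  increments: [0, 0, 0.2, 0, 5, 0, 0, 0.4, 0, 5, 0, 0, 0.6, 0, 5, 0, 0, 0.8, 0, 5, 0, 0, 1.0, 0, 5]

```text
t: 7.55
eef_pos: [0.5666, 0.2128, 0.1112]
eef_rot: [180.0, -0.0, -84.8]
ft_force: [-0.4, 0.2, -1.7]
gripper_width: 0.694
```

play_rows:
  increments: [0, 0, 0.2, 0, 5, 0, 0, 0.4, 0, 5, 0, 0, 0.4, 0, 5]

```text
t: 7.85
eef_pos: [0.5663, 0.2128, 0.1069]
eef_rot: [180.0, -0.0, -84.8]
ft_force: [-1.3, -0.8, -1.2]
gripper_width: 0.694
```

play_rows:
  increments: [0, 0, 0.15, 0, 5, 0, 0, 0.3, 0, 5, 0, 0, 0.45, 0, 5, 0, 0, 0.6, 0, 5, 0, 0, 0.6, 0, 5]

```text
t: 8.35
eef_pos: [0.5664, 0.2128, 0.101]
eef_rot: [180.0, -0.0, -84.8]
ft_force: [-0.5, -0.3, -1.0]
gripper_width: 0.696
```

play_rows:
  increments: [0, 0, 0.1, 0, 5, 0, 0, 0.2, 0, 5, 0, 0, 0.3, 0, 5, 0, 0, 0.3, 0, 5]

```text
t: 8.75
eef_pos: [0.5665, 0.2128, 0.0981]
eef_rot: [180.0, -0.0, -84.8]
ft_force: [0.4, 0.5, -1.6]
gripper_width: 0.69
```

play_rows:
  increments: [0, 0, 0.1, 0, 5, 0, 0, 0.2, 0, 5, 0, 0, 0.3, 0, 5, 0, 0, 0.3, 0, 5]

```text
t: 9.15
eef_pos: [0.5664, 0.2128, 0.0951]
eef_rot: [180.0, -0.0, -84.8]
ft_force: [0.5, -0.3, -2.3]
gripper_width: 0.694
```

play_rows:
  increments: [0, 0, 0.1, 0, 5, 0, 0, 0.2, 0, 5, 0, 0, 0.3, 0, 5, 0, 0, 0.3, 0, 5]

```text
t: 9.55
eef_pos: [0.5664, 0.2128, 0.092]
eef_rot: [180.0, -0.0, -84.8]
ft_force: [0.0, -0.7, -1.4]
gripper_width: 0.692
```

play_rows:
  increments: [0, 0, 0.1, 0, 5, 0, 0, 0.2, 0, 5, 0, 0, 0.2, 0, 5]

```text
t: 9.85
eef_pos: [0.5671, 0.2129, 0.0909]
eef_rot: [-179.9, 0.0, -84.8]
ft_force: [1.0, -0.2, -0.1]
gripper_width: 0.691
```

play_rows:
  increments: [0, 0, 0.1, 0, 5, 0, 0, 0.2, 0, 5, 0, 0, 0.2, 0, 5]

```text
t: 10.15
eef_pos: [0.5675, 0.213, 0.0905]
eef_rot: [-179.9, 0.0, -84.8]
ft_force: [-3.7, -1.8, 8.1]
gripper_width: 0.69
```

The ring met the thread at TCP z about 0.0905, with its lower face near 0.0815, some 15 mm above the seat. That needs about 0.65 turn. I start turning clockwise (positive about tool z), following 3.8 mm per rad.

play_rows:
  increments: [0, 0, -0.1, 0.14, 5, 0, 0, -0.05, 0.28, 5, 0, 0, 0, 0.42, 5, 0, 0, 0.05, 0.56, 5, 0, 0, 0.1, 0.7, 5]

```text
t: 10.65
eef_pos: [0.5674, 0.2132, 0.0881]
eef_rot: [-179.9, 0.1, -125.2]
ft_force: [1.7, 0.0, 1.1]
gripper_width: 0.692
```

Run:
```python
from h import *
o=arm.get_obs(); print(o["ft_force"].round(2),o["torque"].round(3)); delta([.5665,.2125,.075])
```

```text
[1.72 0.05 1.08] [ 0.054 -0.303  0.019]
t 10.65 pos [0.5674 0.2132 0.0881] rot [-1.7992e+02  1.2000e-01 -1.2520e+02] j [  13.6    7.7  101.7    0.    70.5 -131.3]
  shift cm [0.11 0.04 1.31] turn rad None
```

play_rows:
  increments: [0, 0, 0.055, 0.14, 5, 0, 0, 0.11, 0.28, 5, 0, 0, 0.165, 0.42, 5, 0, 0, 0.22, 0.56, 5, 0, 0, 0.275, 0.7, 5]

```text
t: 11.15
eef_pos: [0.5675, 0.2132, 0.0854]
eef_rot: [180.0, 0.1, -165.3]
ft_force: [1.4, 0.1, 1.2]
gripper_width: 0.695
```

play_rows:
  increments: [0, 0, 0.055, 0.14, 5, 0, 0, 0.11, 0.28, 5, 0, 0, 0.165, 0.42, 5, 0, 0, 0.22, 0.56, 5, 0, 0, 0.275, 0.7, 5]

```text
t: 11.65
eef_pos: [0.5676, 0.2131, 0.0827]
eef_rot: [179.9, 0.1, 154.6]
ft_force: [1.5, 0.6, 0.5]
gripper_width: 0.694
```

Run:
```python
from h import *
o=arm.get_obs(); print(o["ft_force"].round(2),o["torque"].round(3)); delta([.5665,.2125,.075])
```

```text
[1.48 0.55 0.45] [-0.066 -0.255  0.083]
t 11.65 pos [0.5676 0.2131 0.0827] rot [1.7990e+02 1.1000e-01 1.5459e+02] j [ 13.5   8.1 101.8   0.   69.9 -51. ]
  shift cm [ 0.07 -0.1   0.77] turn rad None
```

play_rows:
  increments: [0, 0, 0.055, 0.14, 5, 0, 0, 0.11, 0.28, 5, 0, 0, 0.165, 0.42, 5, 0, 0, 0.22, 0.56, 5, 0, 0, 0.275, 0.7, 5]

```text
t: 12.15
eef_pos: [0.5676, 0.213, 0.08]
eef_rot: [179.9, 0.0, 114.5]
ft_force: [2.0, -0.2, 1.6]
gripper_width: 0.69
```

play_rows:
  increments: [0, 0, 0.055, 0.14, 5, 0, 0, 0.11, 0.28, 5, 0, 0, 0.165, 0.42, 5, 0, 0, 0.22, 0.56, 5, 0, 0, 0.22, 0.56, 5]

```text
t: 12.65
eef_pos: [0.5674, 0.2128, 0.0778]
eef_rot: [179.9, -0.0, 82.7]
ft_force: [0.9, -1.1, 3.8]
gripper_width: 0.689
```

Run:
```python
from h import *
o=arm.get_obs(); print(o["ft_force"].round(2),o["torque"].round(3)); delta([.5665,.2125,.075])
```

```text
[ 0.89 -1.12  3.83] [-0.148 -0.186 -0.075]
t 12.65 pos [0.5674 0.2128 0.0778] rot [ 1.7989e+02 -2.0000e-02  8.2730e+01] j [ 13.5   8.5 102.   -0.   69.5  20.8]
  shift cm [-0.04 -0.09  0.28] turn rad None
```

play_rows:
  increments: [0, 0, 0.04, 0.1, 5, 0, 0, 0.08, 0.2, 5, 0, 0, 0.11, 0.3, 5, 0, 0, 0.15, 0.4, 5, 0, 0, 0.15, 0.4, 5]
  force: 110

```text
t: 13.15
eef_pos: [0.5674, 0.2129, 0.0765]
eef_rot: [179.9, -0.1, 60.0]
ft_force: [-0.3, -0.4, 5.7]
gripper_width: 0.683
```

Run:
```python
from h import *
o=arm.get_obs(); print(o["ft_force"].round(2),o["torque"].round(3)); delta([.5665,.2125,.075])
```

```text
[-0.32 -0.38  5.72] [-0.197 -0.043 -0.079]
t 13.15 pos [0.5674 0.2129 0.0765] rot [ 1.7991e+02 -6.0000e-02  5.9960e+01] j [ 13.5   8.6 102.   -0.   69.3  43.6]
  shift cm [-0.08 -0.06  0.15] turn rad None
```

play_rows:
  increments: [0, 0, 0.02, 0.06, 5, 0, 0, 0.04, 0.12, 5, 0, 0, 0.06, 0.18, 5, 0, 0, 0.08, 0.24, 5, 0, 0, 0.08, 0.24, 5]

```text
t: 13.65
eef_pos: [0.5674, 0.2129, 0.0756]
eef_rot: [179.9, -0.1, 46.3]
ft_force: [0.8, -1.4, 6.2]
gripper_width: 0.681
```

Run:
```python
from h import *
o=arm.get_obs(); print(o["ft_force"].round(2),o["torque"].round(3)); delta([.5665,.2125,.075])
```

```text
[ 0.78 -1.39  6.16] [-0.162 -0.041 -0.118]
t 13.65 pos [0.5674 0.2129 0.0756] rot [ 1.7993e+02 -8.0000e-02  4.6260e+01] j [ 13.5   8.6 102.   -0.   69.3  57.3]
  shift cm [-0.09 -0.04  0.06] turn rad None
```

play_rows:
  increments: [0, 0, 0.02, 0.06, 5, 0, 0, 0.04, 0.12, 5, 0, 0, 0.06, 0.18, 5, 0, 0, 0.06, 0.18, 5]

```text
t: 14.05
eef_pos: [0.5673, 0.2129, 0.0753]
eef_rot: [180.0, -0.1, 36.0]
ft_force: [0.4, -1.2, 7.5]
gripper_width: 0.678
```

Run:
```python
from h import *
o=arm.get_obs(); print(o["ft_force"].round(2),o["torque"].round(3),o["effort"].round(2)); delta([.5665,.2125,.075])
```

```text
[ 0.36 -1.24  7.48] [-0.142  0.162 -0.05 ] [  0.58 -36.06 -30.02   0.16  -0.25   0.17]
t 14.05 pos [0.5673 0.2129 0.0753] rot [ 1.7996e+02 -8.0000e-02  3.5950e+01] j [ 13.5   8.6 102.   -0.   69.3  67.6]
  shift cm [-0.09 -0.01  0.03] turn rad None
```

play_rows:
  increments: [0, 0, 0.01, 0.06, 5, 0, 0, 0.02, 0.12, 5, 0, 0, 0.02, 0.18, 5, 0, 0, 0.02, 0.18, 5]

```text
t: 14.45
eef_pos: [0.5674, 0.2131, 0.0753]
eef_rot: [180.0, -0.1, 25.6]
ft_force: [-0.9, -0.3, 8.4]
gripper_width: 0.681
```

Run:
```python
from h import *
o=arm.get_obs(); print(o["ft_force"].round(2),o["torque"].round(3),o["effort"].round(2)); delta([.5665,.2125,.075])
```

```text
[-0.91 -0.28  8.45] [-0.131  0.265 -0.053] [  0.41 -35.68 -29.81   0.08  -0.33   0.15]
t 14.45 pos [0.5674 0.2131 0.0753] rot [ 1.7999e+02 -1.0000e-01  2.5640e+01] j [ 13.5   8.6 102.    0.   69.2  77.9]
  shift cm [-0.1   0.01  0.03] turn rad None
```

play_rows:
  increments: [0, 0, 0, 0.05, 5, 0, 0, 0, 0.1, 5, 0, 0, 0, 0.15, 5, 0, 0, 0, 0.15, 5]

```text
t: 14.85
eef_pos: [0.5676, 0.213, 0.0753]
eef_rot: [180.0, -0.1, 17.0]
ft_force: [0.4, -1.0, 6.5]
gripper_width: 0.678
```

Run:
```python
from h import *
o=arm.get_obs(); print(o["ft_force"].round(2),o["torque"].round(3),o["effort"].round(2)); delta([.5665,.2125,.075])
```

```text
[ 0.44 -0.98  6.48] [-0.13   0.172 -0.113] [  0.75 -35.85 -29.71   0.12  -0.2    0.04]
t 14.85 pos [0.5676 0.213  0.0753] rot [ 1.800e+02 -1.200e-01  1.704e+01] j [ 13.5   8.7 102.    0.   69.2  86.5]
  shift cm [-0.12  0.02  0.03] turn rad None
```

play_rows:
  increments: [0, 0, 0, 0.05, 5, 0, 0, 0, 0.1, 5, 0, 0, 0, 0.15, 5, 0, 0, 0, 0.15, 5]

```text
t: 15.25
eef_pos: [0.5677, 0.2129, 0.0753]
eef_rot: [180.0, -0.1, 8.5]
ft_force: [0.5, -2.0, 7.2]
gripper_width: 0.681
```

Run:
```python
from h import *
o=arm.get_obs(); print(o["ft_force"].round(2),o["torque"].round(3),o["effort"].round(2)); delta([.5665,.2125,.075])
grab("side","s5"); grab("wrist","w5")
a=np.load("s5.npz")["im"][130:205,275:375]; b=np.load("w5.npz")["im"][130:400,130:490]
cv2.imwrite("pics/c5.png",np.hstack([cv2.resize(a,(400,300),interpolation=cv2.INTER_CUBIC),cv2.resize(b,(400,300))]))
```

```text
[ 0.53 -1.96  7.15] [-0.159  0.12  -0.007] [  1.18 -35.97 -29.68   0.29  -0.1    0.12]
t 15.25 pos [0.5677 0.2129 0.0753] rot [ 1.7998e+02 -1.4000e-01  8.5100e+00] j [ 13.5   8.7 102.   -0.   69.2  95. ]
  shift cm [-0.12  0.02  0.03] turn rad None
```

View pics/c5.png

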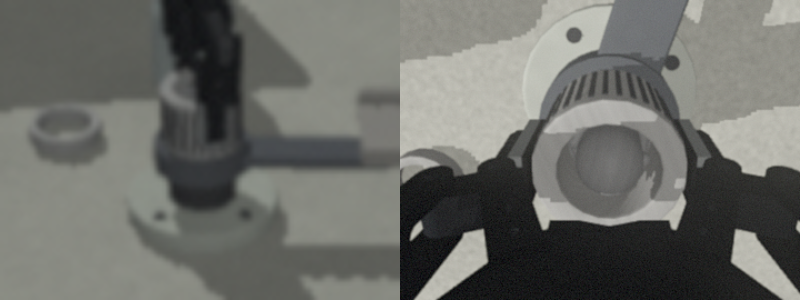

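The side crop shows the ring down on the dark arm, and the wrist crop shows the stud centred in the bore. Torque is still near zero, so the ring is in the axial play rather than slipping; slipping would show over 1 N m. I keep turning while watching the torque.

play_rows:
  increments: [0, 0, 0, 0.06, 5, 0, 0, 0, 0.12, 5, 0, 0, 0, 0.18, 5, 0, 0, 0, 0.24, 5]

```text
t: 15.75
eef_pos: [0.5677, 0.2128, 0.0752]
eef_rot: [179.9, -0.2, -4.7]
ft_force: [0.7, -1.8, 7.3]
gripper_width: 0.677
```

Run:
```python
from h import *
o=arm.get_obs(); print(o["ft_force"].round(2),o["torque"].round(3),o["effort"].round(2)); delta([.5665,.2125,.075])
z=np.load("w4.npz")["im"]; grab("wrist","w6"); w=np.load("w6.npz")["im"]; v=np.load("w5.npz")["im"]
f=lambda a:cv2.resize(a[185:335,240:400],(266,250),interpolation=cv2.INTER_CUBIC)
cv2.imwrite("pics/c6.png",np.hstack([f(z),f(v),f(w)]))
T=np.array(arm.camera_model("wrist")["T_tool_cam"])
for tag in("w4","w5","w6"):
  q=np.load(tag+".npz"); P=cloud(tag); Pt=((P-q["t"])@q["R"])@T[:3,:3].T+T[:3,3]
  S=Pt[215:332,245:395]; Q=S[(q["im"][215:332,245:395].max(2)>95)&(np.hypot(S[...,0],S[...,1])>.021)&(np.hypot(S[...,0],S[...,1])<.03)&(S[...,2]<-.03)]; print(tag,"ring top tool z",np.median(Q[:,2]),len(Q), "plane",np.linalg.lstsq(np.c_[Q[:,:2],np.ones(len(Q))],Q[:,2],rcond=None)[0].round(4))
```

```text
[ 0.74 -1.75  7.34] [0.202 0.11  4.02 ] [ -2.61 -36.17 -29.7    1.42   0.08   3.55]
t 15.75 pos [0.5677 0.2128 0.0752] rot [179.89  -0.2   -4.7 ] j [ 13.6   8.7 102.   -0.2  69.2 108.4]
  shift cm [-0.12  0.04  0.02] turn rad None
w4 ring top tool z -0.03645126787705179 6340 plane [ 0.0082 -0.0008 -0.0363]
w5 ring top tool z -0.0361270569490519 6389 plane [ 0.0106 -0.0023 -0.0361]
w6 ring top tool z -0.03610789739740013 6373 plane [ 0.0111 -0.0005 -0.0361]
```

View pics/c6.png

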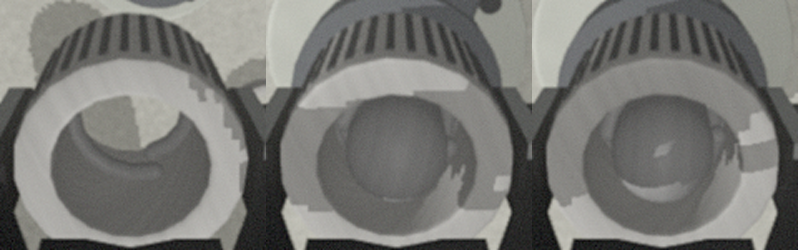

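Torque jumped to 4 N m against the 0.5 N m that counts as tight. The ring has not slipped in the jaws and is level on the seat. I unload the push, open and back straight up.

play_rows:
  increments: [0, 0, -0.15, 0, 5, 0, 0, -0.15, 0, 8.5, 0, 0, -0.15, 0, 8.5, 0, 0, -0.15, 0, 8.5, 0, 0, -0.15, 0, 8.5]

```text
t: 16.3
eef_pos: [0.5663, 0.2128, 0.075]
eef_rot: [-180.0, 0.0, -5.5]
ft_force: [0.5, -0.3, -0.0]
gripper_width: 0.993
```

play_rows:
  increments: [0, 0, 0, 0, 8.5, 0, 0, -0.5, 0, 8.5, 0, 0, -1.5, 0, 8.5, 0, 0, -3, 0, 8.5, 0, 0, -5, 0, 8.5]

```text
t: 16.8
eef_pos: [0.5663, 0.2128, 0.1263]
eef_rot: [180.0, 0.0, -5.5]
ft_force: [0.3, -0.2, -0.7]
gripper_width: 0.993
```

play_rows:
  increments: [0, 0, -3, 0, 8.5, 0, 0, -6, 0, 8.5, 0, 0, -9, 0, 8.5, 0, 0, -9, 0, 8.5, 0, 0, -9, 0, 8.5]

```text
t: 17.3
eef_pos: [0.5673, 0.213, 0.2176]
eef_rot: [-179.9, -0.2, -5.5]
ft_force: [-0.3, 0.7, -0.6]
gripper_width: 0.991
```

Run:
```python
from h import *
o=arm.get_obs(); print(o["ft_force"].round(2),o["torque"].round(3),o["t"],o["eef_pos"])
grab("wrist","w7"); grab("top","t7")
for t in("w7","t7"):
  c=(.567,.2125); P=cloud(t); Q=mask(P,c,.04,.1,.1125); Q=Q[np.hypot(*(Q[:,:2]-c).T)>.019]
  print(t,"ring top z",np.median(Q[:,2]),"c",circ(Q,.025,c),len(Q),"plane",np.linalg.lstsq(np.c_[Q[:,:2]-c,np.ones(len(Q))],Q[:,2],rcond=None)[0].round(4))
  S=mask(P,c,.0365,.055,.072); print(" seat",np.median(S[:,2]),len(S), "tip",np.percentile(mask(P,c,.008,.1,.13)[:,2],80))
a=np.load("t7.npz")["im"][120:270,150:510]; b=np.load("w7.npz")["im"]
cv2.imwrite("pics/c7.png",np.vstack([cv2.resize(b,(640,400))[60:320],cv2.resize(a,(640,267))]))
```

```text
[-0.3   0.73 -0.61] [ 0.001  0.107 -0.017] 17.3 [0.56731662 0.21301996 0.21755665]
w7 ring top z 0.1111172488414523 c [0.56860136 0.21232225] 2105 plane [-0.0032  0.0016  0.1103]
 seat 0.06638008244586077 644 tip 0.11416214833518941
t7 ring top z 0.10956316319338766 c [0.56618931 0.20946738] 105 plane [-0.0044  0.0382  0.1095]
 seat 0.06551822290378306 95 tip 0.11355712184214573
```

View pics/c7.png

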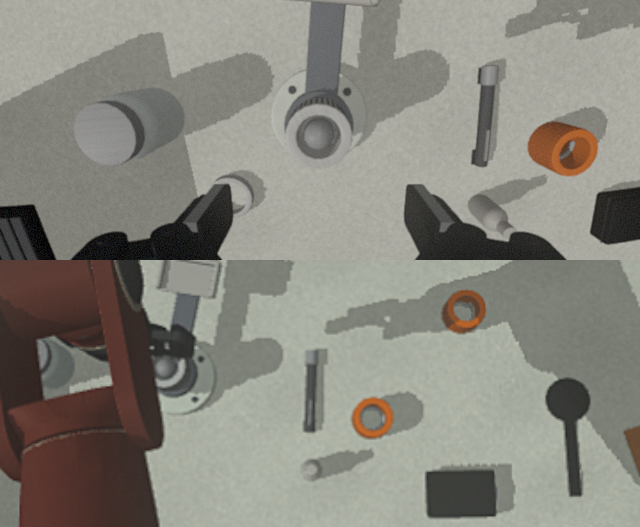

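The ring sits level on the seat with the stud centred in its bore, at about (318,135) in the picture. Its top is at 0.1111 m against seat 0.0664 + 0.045 = 0.1114 m. The bystanders are where they were and the gripper is clear, so I hand in.

```bash
python3 -c "
from cell import arm
print(arm.hand_in())"
```

```text
the job is handed in; nothing more can be done
None
```

The locking ring is on the stud, screwed down onto the seat and tight. I let go of it and handed the job in at about 17.4 s of the 67 s allowed; no verdict was reported.

**What I did:** I gripped the grey knurled ring, with an orange look-alike on either side of it. I carried it to the stud while winding the wrist back, and lowered it until it rested on the thread. Then I turned it clockwise about 280° in one grip, until the torque rose steeply to 4.0 N m (0.5 N m counts as clearly tight). I then opened the gripper and backed straight up.

**Last checks:**
- **Seating:** the wrist camera put the ring's top at 111.1 mm, against an expected 111.4 mm (seat 66.4 mm plus the 45 mm ring). It showed the ring level to about 0.004 rad.
- **Position:** the wrist camera put the ring within about 2 mm of my stud estimate, and the stud looks centred in the bore.
- **Disagreement:** the top camera, partly blocked by the arm, gave a centre about 3 mm off in y and a less certain tilt of 0.04 rad. I put this down to its roughly 2 mm calibration and the small patch it could see.
- **Bystanders:** none showed any visible movement in the last pictures, and the gripper was touching nothing.
- **Not measured:** I could not measure the clamping force on the seat and thread after letting go; I infer it from the final torque.

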